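Change over from scale to bag sealer

TASK

Weighing is finished and the bag sealer is wanted next; each has a lever switch box on the table, and the two must never be on together. First switch the scale off: flip the ball-ended lever fully over to the side away from its box's black cable gland. Then switch the sealer on: flip the lever with the crossbar handle fully over towards its box's cable gland, and leave both levers so.

Things in the scene. Friction and masses are not known exactly. Their poses are not given: they have to be found in the camera images.
- ball_box: The scale's switch box: fixed, cast aluminium, 110 (x) x 80 (y) x 60 mm high, 20 mm lugs at its ends. Origin: centre of its underside; z up, x to the end with the black cable gland (sticks out 22 mm), away from the robot +-35 deg. Lever pivot at (0, 0, 62 mm), axis y. Handle: black 30 mm ball, centre 70 mm from the pivot (125 mm above the table at rest, 132 upright).
- ball_lever (a joint): Ball-ended lever of ball_box, rad: 0 = leaning 26 deg towards the gland, ball 30 mm beyond the pivot (on, the start); 0.45 = upright; 0.9 = leaning 26 deg away from the gland (off). Springs push it away from upright to the side it is on: about 4 N at the handle moves it; past upright it snaps over and stays.
- bar_box: The sealer's switch box: fixed, cast aluminium, 110 (x) x 80 (y) x 60 mm high, 20 mm lugs at its ends. Origin: centre of its underside; z up, x to the end with the black cable gland (sticks out 22 mm), away from the robot +-35 deg. Lever pivot at (0, 0, 62 mm), axis y. Handle: black crossbar, 18 mm thick, 50 mm long in y, 66 mm from the pivot (121 mm above the table at rest).
- bar_lever (a joint): Crossbar lever of bar_box, rad: 0 = leaning 26 deg away from the gland, bar 29 mm from the pivot (off, the start); 0.45 = upright; 0.9 = leaning 26 deg towards the gland (on). Springs push it away from upright to the side it is on: about 4 N at the handle moves it; past upright it snaps over and stays.

How it is judged:
On the way, in this order (a step that is already met when the one before it is completed fails the run):
1. the ball-ended lever is switched off while the crossbar lever is still off (value of joint ball_lever above 0.75 rad and value of joint bar_lever below 0.2 rad), for 0.2 s.
2. then the crossbar lever is switched on (value of joint bar_lever above 0.75 rad), for 0.2 s.
At the end, for the whole second after the job is handed in: The ball-ended lever is off (0.75 rad or more, its stop being 0.9) and the crossbar lever is on (0.75 rad or more), both staying there by themselves (value of joint each of ball_lever, bar_lever above 0.75 rad); the robot touches nothing.
It fails at once if both switches on together (value of joint ball_lever below 0.45 rad and value of joint bar_lever above 0.45 rad).
It also fails if it takes over 48 s, if anything falls off the work surface, if the arm or the gripper's body presses on something with over 40 N, if the wrist force passes 120 N, or if a joint passes its speed limit or range.

ROBOT

A 6-joint arm with a two-finger parallel gripper is mounted at the origin on a cart in front of the work surface, level with it; the furniture and walls round the work are solid. World frame = base frame: x ahead of the robot, y to its left, z up, the work surface at z = 0. Lengths are in m, angles in rad, forces in N, time in s.
With the tool pointing down it reaches from about 0.25 to 0.725 m from the base axis. Payload 4 kg.
Tool frame: the origin (TCP) lies on the mounting face of the last link; the fingertips stand 173 mm ahead of it and the grasp point (between the pads) lies 155 mm ahead of it; z points along the fingers, y is the line along which they close (so a half turn about z gives the same grasp; the last joint's range is limited). The gripper opens to 85 mm and grips with 20 to 120 N. Pads are 22 mm wide; open, the fingers measure 114 mm over their backs; the gripper's body (76 mm by 85 mm) begins 54 mm behind the grasp point. The pads swing forward as they close: fully open they stand 13 mm farther back than shut.
Start: joints at [-1.185, 0.241, 0.005, 1.335, 0, 1.571], TCP at [0.188, -0.463, 0.405] pointing down, gripper open.
Joint ranges: [-2.72, 2.72], [-1.05, 1.87], [-1.09, 1.28], [-1.99, 2.15], [-1.42, 1.44], [-3.14, 3.14]. Speed limits (rad/s): [2.79, 2.79, 3.14, 3.14, 3.14, 3.14].

INTERFACE

Orientations are given as a unit quaternion [w, x, y, z].
In Python, from workcell import r gives the robot as it stands.
- The arm moves only by the tool step_arm, never from a script. Its arguments are lists of equal length, an entry for each row: "fingers": the closure, from -1 (fully open) to 1 (shut); "travel": the shift along the tool's x, y, z as a fraction of full scale, a list of three; "delta_rot": the turn, a rotation vector about the tool's x, y, z as a fraction of full scale, a list of three. A call has 1 to 5 rows; each row shifts and turns the commanded pose from where the row before left it, along the tool's axes as they then stand; what a row does not reach is not made up. Full scale, the value 1, is 0.02 m for a shift and pi rad for a turn. A row lasts 1/10 s, in which the tool goes at most 50 mm and 8.59 degrees, less where a joint would pass 70% of its speed; a pose out of reach is approached as far as the arm can. A call with a number of a shift or a turn outside -1 to 1 is refused whole. A call with a gripper value outside its range is refused whole. The fingers move at their own pace and stop on an object; the grip force is fixed at half the most. Time passes only in rows, so rows that do not move let the fingers close. It gives the time, the measured TCP pose, the force, the opening and the grip force at its end, in the units of the state.
- r.read_state(): the state, without advancing time (a new reading comes with each control period).
- r.snapshot(name): name is "scene" or "top" or "wrist"; returns a dict with "frame" (384x512x3 uint8, red, green, blue), "z_map" (384x512 float32, m along the optical axis (not along the pixel's ray), 0 where there is no reading), "K" (3x3 intrinsics, pixels), "rvec" (rotation vector, rad) and "tvec" (3), from world to camera coordinates, as OpenCV has them. Camera axes: x right, y down, z forward; pixel columns grow to the right and rows downward; lengths in m; the calibration is good to about 2 mm. The wrist camera is an equidistant fisheye: a pixel r from the principal point sees the ray r / f radians off the axis. A picture is of the moment at which its call begins.
- r.sign_off(): hands the job in; it is judged then, once.
The state is a dict: "time": time; "joint_positions": joint angles; "qvel": joint speeds; "effort": joint torques, N m; "tcp_pos": TCP position; "orientation": TCP orientation; "wrist_force": force on the tool from outside, world axes, zero at the start; "moment": the same for the moment, N m; "finger_gap": finger opening in m; "gripper_force": force on a finger pad.
Only numpy, scipy, OpenCV 4.12 (cv2) and the standard library are available. Lean on these libraries where they do the work, as an engineer would, in place of code of your own. Each camera call takes 0.05 s, during which the arm holds its last target. There are 200 camera calls.

## Working session

There is one attempt and no reset: what is moved stays moved. The work goes in short steps, Python scripts to look and compute and a tool call to move; the robot and the scene stay as the last step left them, time stands still between calls to the robot, and variables do not carry over. Pictures are saved under pics/ and viewed, at most 10 in all, crops included, and the job is handed in when it is done.

Besides the shell and the picture viewer there is one more tool, called after "Request:" by a JSON object that holds its "api" and its "payload", one argument or row to a line. step_arm: Moves the arm, as the interface text tells. Shift numbers are shares of 0.02 m and turn numbers shares of pi rad, none past 1 either way. Its arguments: {"type":"object","properties":{"fingers":{"type":"array"},"travel":{"type":"array"},"delta_rot":{"type":"array"}},"required":["fingers","travel","delta_rot"]}

```bash
mkdir -p pics; ls
python3 - <<'E'
from workcell import r
import cv2,numpy as np
s=r.read_state(); print({k:np.round(v,3).tolist() for k,v in s.items()})
for n in("scene","top"):
    d=r.snapshot(n); np.savez(f"{n}0.npz",**d); cv2.imwrite(f"pics/{n}0.png",d["frame"][:,:,::-1])
    R=cv2.Rodrigues(np.array(d["rvec"]))[0]; print(n,d["K"],(-R.T@np.array(d["tvec"]).ravel()).round(3))
E
```

```text
pics
{'time': 0.0, 'joint_positions': [-1.185, 0.241, 0.004, 1.335, -0.0, 1.571], 'qvel': [0.001, -0.0, -0.0, 0.001, 0.003, 0.003], 'effort': [-0.001, -37.231, 25.241, 0.017, 0.0, -0.0], 'tcp_pos': [0.188, -0.463, 0.404], 'orientation': [-0.001, 0.981, 0.192, -0.0], 'wrist_force': [0.176, -0.008, 0.519], 'moment': [0.017, -0.009, 0.019], 'gripper_force': 0.0, 'finger_gap': 0.086}
scene [[354.99610574   0.         255.35979948]
 [  0.         354.99610574 191.90645597]
 [  0.           0.           1.        ]] [0.18  0.47  0.663]
top [[483.19153619   0.         261.19396427]
 [  0.         483.19153619 190.06103088]
 [  0.           0.           1.        ]] [ 0.47  -0.038  0.902]
```

View pics/scene0.png

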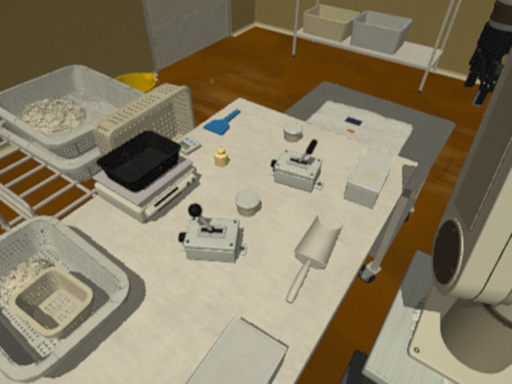

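View pics/top0.png

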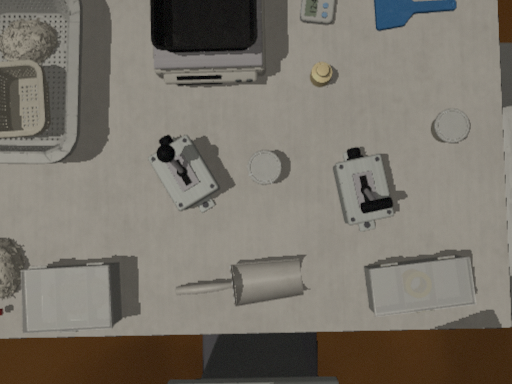

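The scene view shows the ball at about (195,211) and the crossbar at (311,147). In the top view the ball is at about (166,152), with its gland at (165,143), and the bar is at (377,205), with its gland at (354,153). In the top view, up is +x and left is +y.

```bash
cat > h.py <<'E'
import numpy as np,cv2
def load(n):
    d=dict(np.load(n)); d["R"]=cv2.Rodrigues(d["rvec"])[0]; d["t"]=d["tvec"].reshape(3,1); d["P"]=d["K"]@np.hstack([d["R"],d["t"]]); return d
def plane(d,uv,z):
    uv=np.atleast_2d(uv).astype(float); v=np.c_[uv,np.ones(len(uv))]@np.linalg.inv(d["K"]).T@d["R"]; c=-(d["R"].T@d["t"]).ravel()
    return c+v*((z-c[2])/v[:,2])[:,None]
def cloud(d):
    h,w=d["z_map"].shape; u,v=np.meshgrid(np.arange(w),np.arange(h)); Z=d["z_map"]
    p=np.stack([u*Z,v*Z,Z],-1)@np.linalg.inv(d["K"]).T
    return (p-d["t"].ravel())@d["R"]
def tri(a,pa,b,pb):
    X=cv2.triangulatePoints(a["P"],b["P"],np.array(pa,float).reshape(2,1),np.array(pb,float).reshape(2,1)).ravel(); return X[:3]/X[3]
E
python3 - <<'E'
from h import *
T=load("top0.npz");S=load("scene0.npz")
def dark(d,roi,nm):
    x0,y0,x1,y1=roi; g=d["frame"].max(2)[y0:y1,x0:x1]; m=(g<50).astype(np.uint8)
    n,l,st,c=cv2.connectedComponentsWithStats(m)
    for i in range(1,n):
        if st[i,4]>15: print(nm,"blob",st[i,:4]+[x0,y0,0,0],st[i,4],c[i]+[x0,y0])
    return m
dark(T,(140,125,225,215),"T ball");dark(T,(325,140,410,235),"T bar")
dark(S,(170,195,250,270),"S ball");dark(S,(265,130,330,195),"S bar")
C=cloud(T)
for nm,(x0,y0,x1,y1) in dict(ball=(140,125,225,215),bar=(325,140,410,235)).items():
    p=C[y0:y1,x0:x1]; z=p[...,2]; ok=T["z_map"][y0:y1,x0:x1]>0
    m=((z>.052)&(z<.068)&ok).astype(np.uint8)
    n,l,st,c=cv2.connectedComponentsWithStats(m); i=1+np.argmax(st[1:,4])
    q=p[l==i]; print(nm,"top z",np.median(q[:,2]).round(4),cv2.minAreaRect(q[:,:2].astype(np.float32)))
    ys,xs=np.nonzero(l==i); ra=cv2.minAreaRect(np.c_[xs+x0,ys+y0].astype(np.float32))
    print("  ray rect on .06",plane(T,cv2.boxPoints(ra),.06).round(4).tolist())
    hi=p[(z>.1)&ok]; print("  high pts",len(hi),hi.mean(0).round(4),hi.max(0).round(4),hi.min(0).round(4))
    lo=p[(z>.115)&ok]; print("  >115",lo.mean(0).round(4))
for n,d,(x0,y0,x1,y1) in(("t1",T,(140,125,225,215)),("t2",T,(325,140,410,235)),("s1",S,(170,195,250,270)),("s2",S,(265,130,330,195))):
    globals()[n]=cv2.resize(d["frame"][y0:y1,x0:x1,::-1],(390,290),interpolation=cv2.INTER_CUBIC)
cv2.imwrite("pics/crops.png",np.vstack([np.hstack([t1,t2]),np.hstack([s1,s2])]))
E
```

```text
T ball blob [157 136  17  26] 326 [165.45705521 149.70245399]
T ball blob [176 160  15  25] 119 [183.52941176 173.66386555]
T bar blob [347 148  16  12] 126 [353.83333333 153.21428571]
T bar blob [360 176  33  37] 445 [373.03370787 199.63146067]
S ball blob [189 204  12  13] 121 [194.61157025 209.95041322]
S ball blob [202 228  20   4] 38 [211.97368421 230.13157895]
S ball blob [179 233   6   9] 37 [181.48648649 236.54054054]
S bar blob [307 141   9  13] 63 [311.12698413 146.79365079]
ball top z 0.0603 ((0.5336388945579529, 0.11080373078584671), (0.11212503165006638, 0.08210616558790207), 29.932418823242188)
  ray rect on .06 [[0.5615, 0.1733, 0.06], [0.6021, 0.1022, 0.06], [0.5051, 0.0467, 0.06], [0.4648, 0.1175, 0.06]]
  high pts 291 [0.5587 0.1236 0.1328] [0.574  0.1397 0.1425] [0.5455 0.1111 0.1   ]
  >115 [0.5594 0.1239 0.1347]
bar top z 0.0602 ((0.4968704283237457, -0.20624664425849915), (0.11214742064476013, 0.0826367735862732), 10.444657325744629)
  ray rect on .06 [[0.5437, -0.1547, 0.06], [0.5594, -0.2357, 0.06], [0.4497, -0.2559, 0.06], [0.434, -0.1753, 0.06]]
  high pts 373 [ 0.4694 -0.2104  0.1268] [ 0.4842 -0.1863  0.1331] [ 0.4567 -0.2358  0.1004]
  >115 [ 0.4689 -0.2105  0.1279]
```

View pics/crops.png

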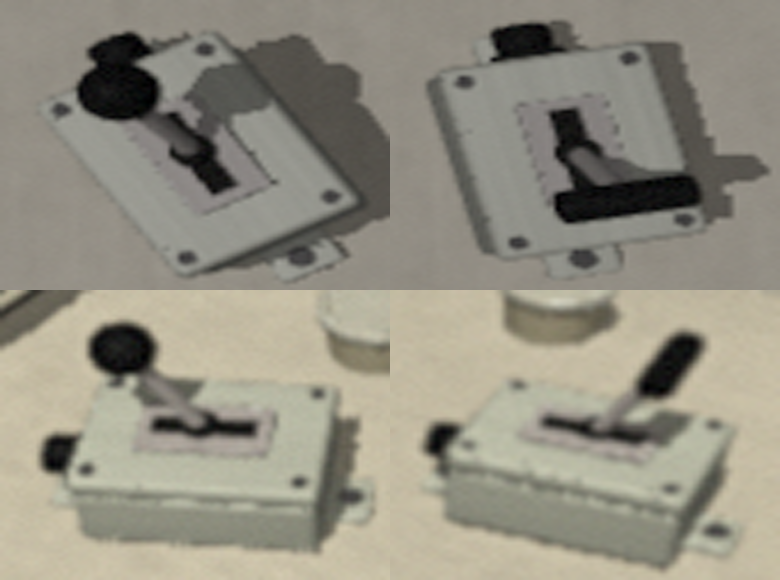

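The crops show the ball leaning towards its gland (up-left in the top view) and the crossbar leaning away from its gland. The box rectangles are 112 x 82 mm at z = 0.060, which matches the given size. Next I check the handle heights from two views and work out the waypoints.

Run:
```python
from h import *
T=load("top0.npz");S=load("scene0.npz")
# ball centre px; bar centre px (top from crop: (627,198)->; scene blob)
print("ball",tri(T,(165.7,152.9),S,(194.6,209.9)).round(4))
print("bar",tri(T,(325+(627-390)*85/390,140+198*95/290),S,(311.1,146.8)).round(4))
for c,y,s in(((.5336,.1108),29.9,(.03,.07,.02)),((.4969,-.2062),10.4,(-.029,-.069,-.01))):
    e=np.array([np.cos(np.radians(y)),np.sin(np.radians(y))])
    for k in s: print(y,k,(np.array(c)+k*e).round(4))
e=np.radians(29.9);M=np.array([[np.cos(e),np.sin(e)],[np.sin(e),-np.cos(e)]])
print("to go in tool xy",M@(np.array([.5336+.07*np.cos(e),.1108+.07*np.sin(e)])-[.188,-.463]))
```

```text
ball [0.5615 0.126  0.1265]
bar [ 0.4699 -0.212   0.1214]
29.9 0.03 [0.5596 0.1258]
29.9 0.07 [0.5943 0.1457]
29.9 0.02 [0.5509 0.1208]
10.4 -0.029 [ 0.4684 -0.2114]
10.4 -0.069 [ 0.429  -0.2187]
10.4 -0.01 [ 0.4871 -0.208 ]
to go in tool xy [ 0.65563178 -0.32514799]
```

Request:
{"api": "step_arm", "payload": {
  "fingers": [1,1],
  "travel": [
    [0,0,0],
    [0,0,0]
  ],
  "delta_rot": [
    [0,0,-0.0435],
    [0,0,0]
  ]
}}

```text
time: 0.3
tcp_pos: [0.1881, -0.4631, 0.4042]
orientation: [-0.001, 0.966, 0.258, -0.0]
wrist_force: [-0.2, -0.1, -0.4]
finger_gap: 0.059
gripper_force: 0.0
```

The triangulated heights are 126 mm for the ball and 121 mm for the bar, which agree with the text. I move along the straight line now.

Request:
{"api": "step_arm", "payload": {
  "fingers": [1,1,1,1,1],
  "travel": [
    [1,-0.5,0],
    [1,-0.5,0],
    [1,-0.5,0],
    [1,-0.5,0],
    [1,-0.5,0]
  ],
  "delta_rot": [
    [0,0,0],
    [0,0,0],
    [0,0,0],
    [0,0,0],
    [0,0,0]
  ]
}}

```text
time: 0.8
tcp_pos: [0.2502, -0.3692, 0.4044]
orientation: [-0.0, 0.966, 0.257, -0.0]
wrist_force: [-0.1, -0.5, -0.4]
finger_gap: -0.0001
gripper_force: 0.0
```

Request:
{"api": "step_arm", "payload": {
  "fingers": [1,1,1,1,1],
  "travel": [
    [1,-0.5,0],
    [1,-0.5,0],
    [1,-0.5,0],
    [1,-0.5,0],
    [1,-0.5,0]
  ],
  "delta_rot": [
    [0,0,0],
    [0,0,0],
    [0,0,0],
    [0,0,0],
    [0,0,0]
  ]
}}

```text
time: 1.3
tcp_pos: [0.3119, -0.2759, 0.4045]
orientation: [-0.0, 0.966, 0.257, -0.0]
wrist_force: [1.5, -0.1, 0.0]
finger_gap: -0.0001
gripper_force: 0.0
```

Request:
{"api": "step_arm", "payload": {
  "fingers": [1,1,1,1,1],
  "travel": [
    [1,-0.5,0],
    [1,-0.5,0],
    [1,-0.5,0],
    [1,-0.5,0],
    [1,-0.5,0]
  ],
  "delta_rot": [
    [0,0,0],
    [0,0,0],
    [0,0,0],
    [0,0,0],
    [0,0,0]
  ]
}}

```text
time: 1.8
tcp_pos: [0.3736, -0.1827, 0.4046]
orientation: [-0.0, 0.966, 0.257, -0.0]
wrist_force: [0.0, 0.1, -0.3]
finger_gap: 0.0001
gripper_force: 0.0
```

Request:
{"api": "step_arm", "payload": {
  "fingers": [1,1,1,1,1],
  "travel": [
    [1,-0.5,0],
    [1,-0.5,0],
    [1,-0.5,0],
    [1,-0.5,0],
    [1,-0.5,0]
  ],
  "delta_rot": [
    [0,0,0],
    [0,0,0],
    [0,0,0],
    [0,0,0],
    [0,0,0]
  ]
}}

```text
time: 2.3
tcp_pos: [0.4353, -0.0895, 0.4045]
orientation: [-0.0, 0.966, 0.257, -0.0]
wrist_force: [0.2, -0.2, 0.1]
finger_gap: -0.0001
gripper_force: 0.0
```

Request:
{"api": "step_arm", "payload": {
  "fingers": [1,1,1,1,1],
  "travel": [
    [1,-0.5,0],
    [1,-0.5,0],
    [1,-0.5,0],
    [1,-0.5,0],
    [1,-0.5,0]
  ],
  "delta_rot": [
    [0,0,0],
    [0,0,0],
    [0,0,0],
    [0,0,0],
    [0,0,0]
  ]
}}

```text
time: 2.8
tcp_pos: [0.497, 0.0037, 0.4044]
orientation: [-0.0, 0.966, 0.257, -0.0]
wrist_force: [-0.0, 0.9, 0.2]
finger_gap: -0.0001
gripper_force: 0.0
```

Request:
{"api": "step_arm", "payload": {
  "fingers": [1,1,1,1,1],
  "travel": [
    [1,-0.5,0],
    [1,-0.5,0],
    [1,-0.5,0],
    [1,-0.5,0],
    [1,-0.5,0]
  ],
  "delta_rot": [
    [0,0,0],
    [0,0,0],
    [0,0,0],
    [0,0,0],
    [0,0,0]
  ]
}}

```text
time: 3.3
tcp_pos: [0.5588, 0.0969, 0.4043]
orientation: [-0.0, 0.966, 0.257, -0.0]
wrist_force: [-0.0, 0.0, -0.3]
finger_gap: -0.0001
gripper_force: 0.0
```

Request:
{"api": "step_arm", "payload": {
  "fingers": [1,1,1,1,1],
  "travel": [
    [1,-0.5,0],
    [1,-0.5,0],
    [0.8,-0.3,0],
    [0,0,0],
    [0,0,0]
  ],
  "delta_rot": [
    [0,0,0],
    [0,0,0],
    [0,0,0],
    [0,0,0],
    [0,0,0]
  ]
}}

```text
time: 3.8
tcp_pos: [0.5938, 0.1467, 0.404]
orientation: [0.0, 0.966, 0.258, -0.001]
wrist_force: [-0.0, 0.0, 0.6]
finger_gap: 0.0003
gripper_force: 0.0
```

Next I descend 123 mm, so the tip is at about 0.108.

Request:
{"api": "step_arm", "payload": {
  "fingers": [1,1,1,1,1],
  "travel": [
    [0,0,1],
    [0,0,1],
    [0,0,1],
    [0,0,0.5],
    [0,0,0]
  ],
  "delta_rot": [
    [0,0,0],
    [0,0,0],
    [0,0,0],
    [0,0,0],
    [0,0,0]
  ]
}}

```text
time: 4.3
tcp_pos: [0.5931, 0.1458, 0.3331]
orientation: [0.0, 0.966, 0.258, -0.002]
wrist_force: [-0.1, -0.6, 0.2]
finger_gap: 0.0002
gripper_force: 0.0
```

Request:
{"api": "step_arm", "payload": {
  "fingers": [1,1,1,1,1],
  "travel": [
    [0,0,0.9],
    [0,0,0.9],
    [0,0,0.6],
    [0,0,0.25],
    [0,0,0]
  ],
  "delta_rot": [
    [0,0,0],
    [0,0,0],
    [0,0,0],
    [0,0,0],
    [0,0,0]
  ]
}}

```text
time: 4.8
tcp_pos: [0.5939, 0.1465, 0.2816]
orientation: [-0.0, 0.966, 0.258, -0.0]
wrist_force: [-0.2, 0.2, 0.7]
finger_gap: -0.0002
gripper_force: 0.0
```

Run:
```python
from workcell import r
import cv2,numpy as np
d=r.snapshot("scene"); np.savez("s1.npz",**d); a=d["frame"][140:300,120:320,::-1]
d=r.snapshot("top"); b=d["frame"][80:240,100:300,::-1]
cv2.imwrite("pics/c1.png",cv2.resize(np.hstack([a,b]),(800,320),interpolation=cv2.INTER_CUBIC))
s=r.read_state(); print(s["time"],s["tcp_pos"],s["wrist_force"])
```

```text
4.9 [0.5943201  0.14667779 0.28265197] [-0.46110208 -0.53561261  0.56531791]
```

View pics/c1.png

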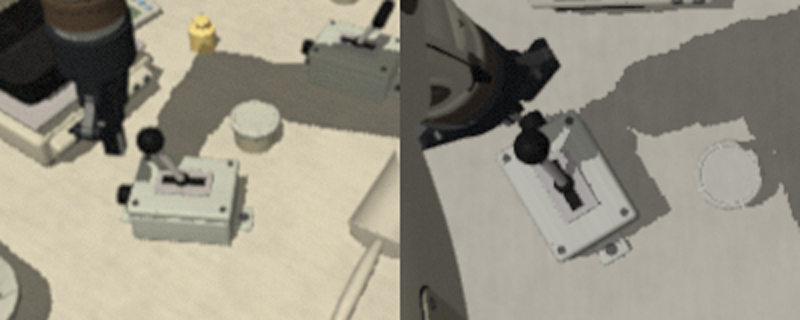

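The crops show the fingertips, at about (115,145) in the left crop, just beyond the ball at (150,140) and level with it. Nothing is touching. I push along tool -x.

Request:
{"api": "step_arm", "payload": {
  "fingers": [1,1,1,1,1],
  "travel": [
    [-0.5,0,0],
    [-0.5,0,0],
    [-0.5,0,0],
    [-0.4,0,0],
    [-0.3,0,0]
  ],
  "delta_rot": [
    [0,0,0],
    [0,0,0],
    [0,0,0],
    [0,0,0],
    [0,0,0]
  ]
}}

```text
time: 5.4
tcp_pos: [0.5555, 0.1244, 0.2828]
orientation: [0.0, 0.966, 0.258, 0.001]
wrist_force: [0.6, 0.3, 0.3]
finger_gap: 0.0001
gripper_force: 0.1
```

Request:
{"api": "step_arm", "payload": {
  "fingers": [1,1,1],
  "travel": [
    [-0.3,0,0],
    [-0.3,0,0],
    [0,0,0]
  ],
  "delta_rot": [
    [0,0,0],
    [0,0,0],
    [0,0,0]
  ]
}}

```text
time: 5.7
tcp_pos: [0.5443, 0.1181, 0.2811]
orientation: [-0.0, 0.966, 0.258, -0.001]
wrist_force: [-0.1, -0.9, 0.1]
finger_gap: -0.0002
gripper_force: 0.0
```

Run:
```python
from workcell import r
import cv2,numpy as np
d=r.snapshot("scene"); np.savez("s2.npz",**d); a=d["frame"][140:300,120:320,::-1]
cv2.imwrite("pics/c2.png",cv2.resize(a,(600,480),interpolation=cv2.INTER_CUBIC))
```

```text
(no output)
```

View pics/c2.png

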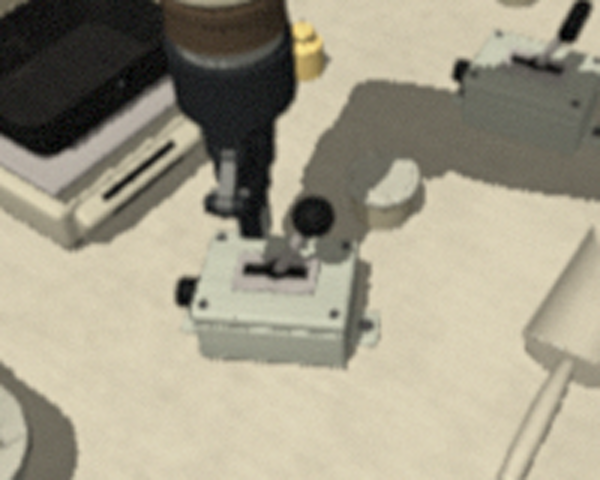

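The ball, at (313,215) in the crop, has snapped over to the side away from the gland, and there is a gap to the finger. I lift, turn 19.5 deg and move to the near side of the crossbar box.

Request:
{"api": "step_arm", "payload": {
  "fingers": [1,1,1,1,1],
  "travel": [
    [0.2,0,-0.6],
    [0,0,-1],
    [0,0,-1],
    [0,0,-1],
    [0,0,-0.8]
  ],
  "delta_rot": [
    [0,0,0],
    [0,0,0],
    [0,0,0],
    [0,0,0],
    [0,0,0]
  ]
}}

```text
time: 6.25
tcp_pos: [0.5492, 0.1208, 0.3707]
orientation: [0.0, 0.966, 0.258, 0.0]
wrist_force: [-0.2, 0.4, -0.3]
finger_gap: -0.0002
gripper_force: 0.0
```

Request:
{"api": "step_arm", "payload": {
  "fingers": [1,1,1,1],
  "travel": [
    [0,0,0],
    [0,0,0],
    [0,0,0],
    [0,0,0]
  ],
  "delta_rot": [
    [0,0,0.036],
    [0,0,0.036],
    [0,0,0.036],
    [0,0,0]
  ]
}}

```text
time: 6.65
tcp_pos: [0.5512, 0.1101, 0.3694]
orientation: [-0.003, 0.995, 0.098, -0.001]
wrist_force: [-0.7, 0.0, 0.3]
finger_gap: 0.0002
gripper_force: 0.0
```

Run:
```python
from workcell import r
from scipy.spatial.transform import Rotation as Ro
import numpy as np
from h import *
s=r.read_state(); w,x,y,z=s["orientation"]; M=Ro.from_quat([x,y,z,w]).as_matrix()
print(s["time"],s["tcp_pos"],np.degrees(np.arctan2(M[1,0],M[0,0])), "togo tool",M.T@(np.array([.429,-.2187,.281])-s["tcp_pos"]))
d=r.snapshot("scene"); np.savez("s3.npz",**d); S=load("s3.npz")
m=(S["frame"].max(2)[195:235,205:245]<50).astype(np.uint8); n,l,st,c=cv2.connectedComponentsWithStats(m)
for i in range(1,n):
    if st[i,4]>20: print(c[i]+[205,195],st[i],"at .125:",plane(S,c[i]+[205,195],.125).round(4))
print("expected ball",.5336-.03*.867,.1108-.03*.4985)
```

```text
6.65 [0.5511732  0.11006828 0.36942218] 11.28307789456121 togo tool [-0.18409515  0.29911836  0.08643225]
[224.19047619 211.73809524] [ 13  11  13  13 126] at .125: [[0.51   0.0941 0.125 ]]
expected ball 0.50759 0.095845
```

The ball measures at the expected "off" position, within 3 mm. I carry on to the crossbar.

Request:
{"api": "step_arm", "payload": {
  "fingers": [1,1,1,1,1],
  "travel": [
    [-0.55,0.97,0],
    [-0.55,0.97,0],
    [-0.55,0.97,0],
    [-0.55,0.97,0],
    [-0.55,0.97,0]
  ],
  "delta_rot": [
    [0,0,0],
    [0,0,0],
    [0,0,0],
    [0,0,0],
    [0,0,0]
  ]
}}

```text
time: 7.2
tcp_pos: [0.5157, 0.0043, 0.3688]
orientation: [-0.004, 0.995, 0.099, -0.001]
wrist_force: [-0.4, -0.1, 0.3]
finger_gap: 0.0002
gripper_force: 0.0
```

Request:
{"api": "step_arm", "payload": {
  "fingers": [1,1,1,1,1],
  "travel": [
    [-0.55,0.97,0],
    [-0.55,0.97,0],
    [-0.55,0.97,0],
    [-0.55,0.97,0],
    [-0.55,0.97,0]
  ],
  "delta_rot": [
    [0,0,0],
    [0,0,0],
    [0,0,0],
    [0,0,0],
    [0,0,0]
  ]
}}

```text
time: 7.7
tcp_pos: [0.4809, -0.1017, 0.3682]
orientation: [-0.004, 0.995, 0.099, -0.0]
wrist_force: [0.1, -0.7, 0.6]
finger_gap: 0.0003
gripper_force: 0.0
```

Request:
{"api": "step_arm", "payload": {
  "fingers": [1,1,1,1,1],
  "travel": [
    [-0.55,0.97,0],
    [-0.55,0.97,0],
    [-0.55,0.97,0],
    [-0.55,0.97,0],
    [-0.55,0.97,0]
  ],
  "delta_rot": [
    [0,0,0],
    [0,0,0],
    [0,0,0],
    [0,0,0],
    [0,0,0]
  ]
}}

```text
time: 8.2
tcp_pos: [0.446, -0.2077, 0.3675]
orientation: [-0.004, 0.995, 0.099, -0.0]
wrist_force: [1.8, 0.3, 0.1]
finger_gap: 0.0002
gripper_force: 0.0
```

Request:
{"api": "step_arm", "payload": {
  "fingers": [1,1],
  "travel": [
    [0,0,0],
    [0,0,0]
  ],
  "delta_rot": [
    [0,0,0],
    [0,0,0]
  ]
}}

```text
time: 8.4
tcp_pos: [0.4462, -0.2071, 0.3675]
orientation: [-0.004, 0.995, 0.098, -0.0]
wrist_force: [-0.2, -0.4, -0.3]
finger_gap: 0.0002
gripper_force: 0.0
```

Run:
```python
from workcell import r
from scipy.spatial.transform import Rotation as Ro
import numpy as np
s=r.read_state(); w,x,y,z=s["orientation"]; M=Ro.from_quat([x,y,z,w]).as_matrix()
print(s["time"],s["tcp_pos"],np.degrees(np.arctan2(M[1,0],M[0,0])), "togo tool",M.T@(np.array([.429,-.2187,.281])-s["tcp_pos"]))
```

```text
8.4 [ 0.44623879 -0.20707734  0.36748389] 11.2596492773497 togo tool [-0.01918022  0.00871249  0.08641722]
```

Request:
{"api": "step_arm", "payload": {
  "fingers": [1,1,1,1,1],
  "travel": [
    [-0.96,0.43,0],
    [0,0,0.5],
    [0,0,0.9],
    [0,0,0.9],
    [0,0,0.9]
  ],
  "delta_rot": [
    [0,0,0],
    [0,0,0],
    [0,0,0],
    [0,0,0],
    [0,0,0]
  ]
}}

```text
time: 8.9
tcp_pos: [0.4295, -0.2177, 0.3025]
orientation: [-0.004, 0.995, 0.099, -0.0]
wrist_force: [0.9, -0.4, -0.9]
finger_gap: -0.0
gripper_force: 0.0
```

Request:
{"api": "step_arm", "payload": {
  "fingers": [1,1,1,1],
  "travel": [
    [0,0,0.7],
    [0,0,0.45],
    [0,0,0],
    [0,0,0]
  ],
  "delta_rot": [
    [0,0,0],
    [0,0,0],
    [0,0,0],
    [0,0,0]
  ]
}}

```text
time: 9.3
tcp_pos: [0.4293, -0.2183, 0.2807]
orientation: [-0.004, 0.995, 0.099, -0.0]
wrist_force: [-0.8, 0.5, 0.6]
finger_gap: 0.0001
gripper_force: 0.0
```

Run:
```python
from workcell import r
import cv2,numpy as np
d=r.snapshot("scene"); a=d["frame"][80:240,220:420,::-1]
d=r.snapshot("top"); b=d["frame"][120:280,280:480,::-1]
cv2.imwrite("pics/c4.png",cv2.resize(np.hstack([a,b]),(800,320),interpolation=cv2.INTER_CUBIC))
s=r.read_state(); print(s["time"],s["tcp_pos"],s["wrist_force"])
```

```text
9.4 [ 0.42946286 -0.21866629  0.28132773] [-0.1412497   1.23594635  0.60198269]
```

View pics/c4.png

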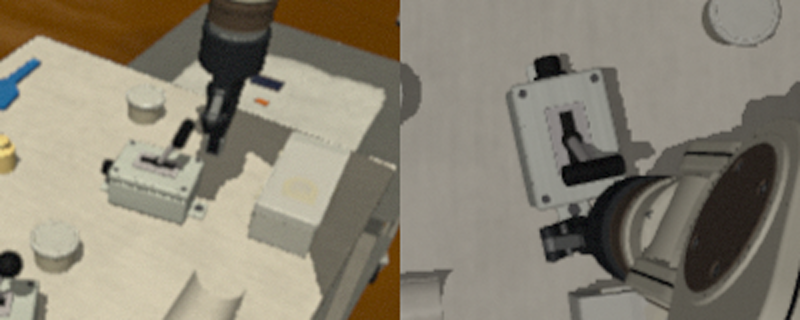

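In the left crop the fingertips, at (213,145), are just on the robot side of the crossbar at (183,133). Nothing touches and the lever is still off. I push along +x.

Request:
{"api": "step_arm", "payload": {
  "fingers": [1,1,1,1,1],
  "travel": [
    [0.5,0,0],
    [0.5,0,0],
    [0.4,0,0],
    [0.4,0,0],
    [0.3,0,0]
  ],
  "delta_rot": [
    [0,0,0],
    [0,0,0],
    [0,0,0],
    [0,0,0],
    [0,0,0]
  ]
}}

```text
time: 9.9
tcp_pos: [0.4705, -0.2104, 0.2807]
orientation: [-0.003, 0.995, 0.098, -0.001]
wrist_force: [-2.1, -0.7, 1.2]
finger_gap: -0.0003
gripper_force: 1.3
```

Request:
{"api": "step_arm", "payload": {
  "fingers": [1,1,1,1],
  "travel": [
    [0.3,0,0],
    [0.3,0,0],
    [0.1,0,0],
    [0,0,0]
  ],
  "delta_rot": [
    [0,0,0],
    [0,0,0],
    [0,0,0],
    [0,0,0]
  ]
}}

```text
time: 10.3
tcp_pos: [0.4845, -0.2075, 0.2804]
orientation: [-0.004, 0.995, 0.099, -0.0]
wrist_force: [0.5, -0.5, -0.6]
finger_gap: 0.0003
gripper_force: 0.0
```

Request:
{"api": "step_arm", "payload": {
  "fingers": [1,1,1,1,1],
  "travel": [
    [-0.5,0,0],
    [-1,0,-0.5],
    [-1,0,-1],
    [-0.5,0,-1],
    [0,0,-1]
  ],
  "delta_rot": [
    [0,0,0],
    [0,0,0],
    [0,0,0],
    [0,0,0],
    [0,0,0]
  ]
}}

```text
time: 10.8
tcp_pos: [0.4227, -0.2201, 0.3511]
orientation: [-0.004, 0.995, 0.098, -0.001]
wrist_force: [-0.3, -0.9, 0.8]
finger_gap: -0.0002
gripper_force: 0.0
```

Request:
{"api": "step_arm", "payload": {
  "fingers": [1,1,1,1],
  "travel": [
    [0,0,-1],
    [0,0,-1],
    [0,0,0],
    [0,0,0]
  ],
  "delta_rot": [
    [0,0,0],
    [0,0,0],
    [0,0,0],
    [0,0,0]
  ]
}}

```text
time: 11.2
tcp_pos: [0.4245, -0.2203, 0.3905]
orientation: [-0.003, 0.995, 0.098, -0.0]
wrist_force: [0.4, -0.4, -0.2]
finger_gap: -0.0002
gripper_force: 0.0
```

Run:
```python
from workcell import r
import cv2,numpy as np
d=r.snapshot("scene"); np.savez("s5.npz",**d); a=d["frame"][100:300,150:400,::-1]
cv2.imwrite("pics/c5.png",cv2.resize(a,(750,600),interpolation=cv2.INTER_CUBIC))
from h import *
S=load("s5.npz")
m=(S["frame"].max(2)[130:230,170:330]<50).astype(np.uint8); n,l,st,c=cv2.connectedComponentsWithStats(m)
for i in range(1,n):
    if st[i,4]>30: print(c[i]+[170,130],st[i,4],plane(S,c[i]+[170,130],.121).round(4))
print("expected bar",.4969+.029*.984,-.2062+.029*.18)
s=r.read_state(); print(s["time"],s["tcp_pos"],s["wrist_force"])
```

```text
[290.07142857 140.74285714] 70 [[ 0.5278 -0.2033  0.121 ]]
[173.44444444 153.26262626] 198 [[0.7358 0.0091 0.121 ]]
[223.82608696 211.89565217] 115 [[0.5128 0.0921 0.121 ]]
expected bar 0.525436 -0.20098
11.25 [ 0.42443815 -0.22018942  0.38977487] [-0.22043969  0.12785817 -0.01622125]
```

View pics/c5.png

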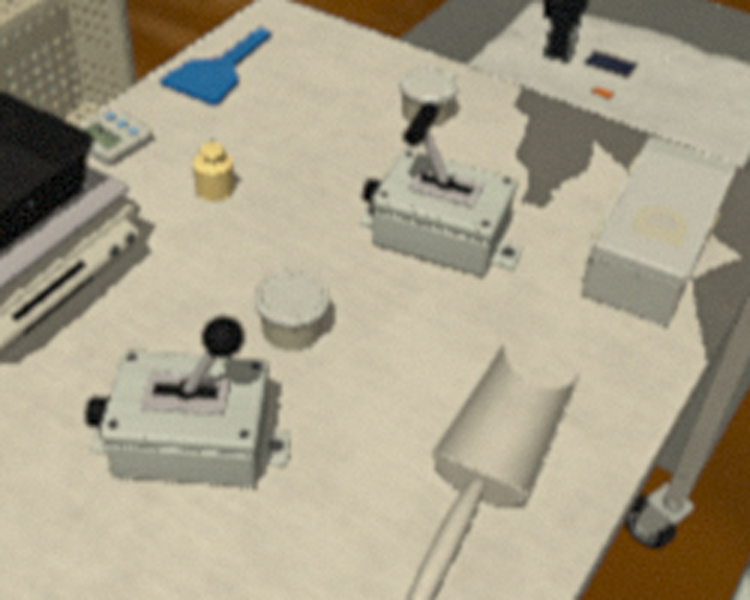

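The picture shows the ball lever, at (222,336), leaning away from its gland. The crossbar, at (421,123), leans towards its gland, and the arm is clear. I hand the job in.

```bash
python3 -c "
from workcell import r
print(r.sign_off())"
```

```text
the job is handed in; nothing more can be done
None
```

The scale was switched off first and then the sealer on; both levers measured within about 3 mm of their end positions, the arm is clear, and the job was handed in at about 11 s (no verdict was returned).

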